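# Settle a mask carrier on its cone, groove and flat seats

### The arm

A 7-joint arm with a two-finger parallel gripper is mounted at the origin on the work surface. World frame = base frame: x ahead of the robot, y to its left, z up, the work surface at z = 0. Lengths are in m, angles in rad, forces in N, time in s.
With the tool pointing down it reaches from about 0.4 to 0.85 m from the base axis. Payload 4.4 kg.
Tool frame: the origin (TCP) lies midway between the tips of the shut fingers; the grasp point (between the pads) lies 19 mm behind it; z points along the fingers, y is the direction in which the jaws open and shut (so a half turn about z gives the same grasp; the last joint's range is limited). The gripper opens to 94 mm and grips with 3 to 60 N. Pads are 16 mm wide; open, the fingers measure 119 mm over their backs; the gripper's body (75 mm by 177 mm) begins 78 mm behind the grasp point.
Start: joints at [1.108, 0.628, 0.038, 1.517, -0.027, 0.996, -0.02], TCP at [0.251, -0.599, 0.185] pointing down, gripper open.
Joint ranges: [-3.06, 3.06], [-0.37, 2.12], [-1.25, 1.32], [0.18, 2.47], [-1.1, 4.24], [0.23, 1.98], [-2.94, 2.94]. Speed limits (rad/s): [2.57, 2.57, 3.14, 3.14, 3.14, 3.14, 3.14].

### API

Orientations are given as a rotation vector (axis times angle).
In Python, from bench import r, imaging, ticket, silhouettes, landmark_of gives the robot as it stands. The module is installed in compiled form; this text tells all that it offers.
- The arm moves only by the tool jog_arm, never from a script. Its argument "plan" is a list that holds one entry, the list of rows, each a list of 7 numbers: the opening in per cent of the stroke, from 0 (shut) to 100 (fully open), then the shift along the world's x, y, z in m, then the turn, a rotation vector about the world's x, y, z in degrees. A call has 1 to 8 rows; each row is the pose to reach, as a shift and turn from the pose commanded when the call began; what a row does not reach only later rows make up. A row lasts 1/12 s, in which the tool goes at most 41.7 mm and 7.16 degrees, less where a joint would pass 70% of its speed; a pose out of reach is approached as far as the arm can. A call with a gripper value outside its range is refused whole. The fingers move at their own pace and stop on an object; "force" is the grip in N (left out, the last holds). Time passes only in rows, so rows that repeat a pose let the fingers close. It gives the time, the measured TCP pose, the force and the opening at its end, in the units of the state.
- r.get_state(): the state, without advancing time (a new reading comes with each control period).
- imaging.get_image(name): name is "scene" or "side" or "wrist"; returns a dict with "frame" (480x640x3 uint8, red, green, blue), "depth" (480x640 float32, m along the optical axis (not along the pixel's ray), 0 where there is no reading), "intrinsics" (3x3 intrinsics, pixels), "R" (3x3) and "t" (3): a world point X has camera coordinates R X + t. Camera axes: x right, y down, z forward; pixel columns grow to the right and rows downward; lengths in m; the calibration is good to about 2 mm. A picture is of the moment at which its call begins.
- ticket.hand_in(): hands the job in, once; it reports no verdict.
Trained networks look in a picture, given as the dict that the camera call returned (one of the last four; its "shot" number tells which), for a name from the list of things; names that differ only in an ending like _2 or _b are one class to them, and where a whole thing is asked for, a point or a joint stands for the part that bears it (a point fixed in the world has none). Each returns a list of dicts, best first, with "p" (0 to 1); they miss things now and then, are a little off and sometimes report something else, mostly with a low value. They report only what shows in the picture. A call takes as long as a camera call. They do not tell look-alikes from the thing itself.
- silhouettes(picture, name): "region" (480x640 bool, what is visible of it) and "rect" ([left, top, right, bottom] as shares, 0 to 1, of the picture: columns of its width, rows of its height, round what is visible of it).
- landmark_of(picture, name): "at" ([column, row] as shares, 0 to 1, of the picture: columns of its width, rows of its height: a listed point, or the origin of a listed thing).
The state is a dict: "t": time; "joints": joint angles; "joint_velocities": joint speeds; "joint_efforts": joint torques, N m; "ee_pos": TCP position; "orientation": TCP orientation; "ft_force": force on the tool from outside, world axes, zero at the start; "torque": the same for the moment, N m; "width": opening from 0.0 (shut) to 1.0 (fully open).
Only numpy, scipy, OpenCV 4.12 (cv2) and the standard library are available. Lean on these libraries where they do the work, as an engineer would, in place of code of your own. Each camera call takes 0.05 s, during which the arm holds its last target. There are 200 camera calls.

### The job

Lift the T-shaped mask carrier by its wooden grip and set it on the seat base, the beam's foot in the cone, the other two in the groove and on the flat pad. The stiff centre post holds it up: press it down until all three ball feet are fully home, and hold a steady push of about 15 N for a second (never over 25 N, carrier upright); the seats' exact place and height must be felt, so ease sideways if a foot rides on its wall. Then let go and leave it there, the other things on the bench undisturbed.

Things in the scene. Friction and masses are not known exactly. Their poses are not given: they have to be found in the camera images.
- carrier: The mask carrier, loose, about 0.4 kg: a T-shaped aluminium plate 8 mm thick on three equal steel ball feet (18 mm diameter) on the bench. Origin: middle of the plate's underside, under the grip, 26 mm above the bottoms of the balls; z up. Its beam (44 mm wide) runs to x = -76 mm; the cross bar (134 mm along y, x 29 to 61 mm) carries an upright white eye mask, its top 63 mm above the origin.
- grip (a point): Centre of the wooden grip block on the 14 mm stem in the carrier's middle: 40 mm along the carrier's x, 24 mm along y, 30 mm high; 95 mm above the carrier's origin, its flat top 15 mm above this point. Take it from above across its 24 mm, closing along the carrier's y; fingertips 19 mm below this point still clear the mask. Axes as the carrier's.
- plate (a point): The same point and axes as the carrier's origin (middle of the plate's underside).
- cone_foot (a point): Centre of the ball foot under the end of the carrier's beam, at x, y, z = -60, 0, -17 mm from its origin; it belongs in the cone. Balls and seats are smooth and slide easily.
- groove_foot (a point): Centre of the ball foot under the cross bar's +y end, at 45, 50, -17 mm from the carrier's origin; it belongs in the groove.
- flat_foot (a point): Centre of the ball foot under the cross bar's -y end, at 45, -50, -17 mm from the carrier's origin; it belongs on the flat pad.
- base: The seat base: a black foot plate 110 x 110 x 12 mm bolted down, carrying a three-armed grey seat head (170 x 145 mm) with a steel cone, V groove and flat pad, all rigid. The head is locked at a setting NOT in these readings: seats and post together stand up to 3 mm off in x and y and up to 4 mm higher or lower than listed here. Origin: on the bench, in its middle; cone on -x, groove and flat on +x.
- post (a joint): Travel in m, into the seat head, of its centre post (round black head, 40 mm diameter): 0 fully out, about 0.008 with the carrier home, 0.0086 at its stop; starts at 0 to 0.002. Out, it holds a carrier up to 8 mm above home, feet just inside cone and groove. No spring: it stays where it is left and slides down under about 8 N; the carrier's weight (4 N) is not enough.
- home (a point): Nominal place of plate when the carrier is fully home: 76 mm above the bench, in the middle of the base (true within the base's hidden setting: 3 mm sideways, 4 mm in height). Axes those of the base; the seated carrier's axes are parallel to them.
- cone_mouth (a point): Nominal centre of the cone cup's mouth, at base x, y = -60, 0 mm, 60.3 mm above the bench. The mouth is 28 mm wide, walls at 45 degrees; the ball's centre is 1.3 mm below the mouth when home. Off centre, the ball meets the wall as much higher as it is off to the side.
- groove_mouth (a point): Nominal middle of the V groove's mouth, at base x, y = 45, 50 mm, 60.3 mm above the bench: 44 mm long, 28 mm wide, walls at 45 degrees, pointing at the cone; the ball's centre is 1.3 mm below the mouth when home.
- flat_top (a point): Nominal middle of the flat pad's top face, 32 mm diameter, at base x, y = 45, -50 mm, 50 mm above the bench; the ball's centre is 9 mm above it when home.
- tape: Bystander: roll of tape lying flat, 56 mm diameter, 25 mm high, between the two places. Origin at the centre of its underside.
- jar_a: Bystander: small paint jar, 52 mm diameter, 60 mm high. Origin at the centre of its underside.
- jar_b: Bystander: small paint jar, 52 mm diameter, 60 mm high. Origin at the centre of its underside.
- varnish: Bystander: amber bottle, 56 mm diameter, 130 mm high. Origin at the centre of its underside.
- brush: Bystander: paint brush lying flat. Origin at the centre of its underside.
- blank: Bystander: blank eye mask lying flat, about 150 x 70 mm, low. Origin at the centre of its underside.
- mug: Bystander: white mug, 76 mm diameter, 85 mm high. Origin at the centre of its underside.
Not all that is in view belongs to the job. There is more than one size of the base; the one meant has the size given above.

How it is judged:
By the outcome, as a careful person would: the job done as asked, in the order asked, and still so for the second after the job is handed in, with the robot touching nothing.
It also fails if it takes over 58 s, if anything falls off the work surface, if the arm or the gripper's body presses on something with over 40 N, if the wrist force passes 120 N, or if a joint passes its speed limit or range.

## Working session

There is one attempt and no reset: what is moved stays moved. The work goes in short steps, Python scripts to look and compute and a tool call to move; the robot and the scene stay as the last step left them, time stands still between calls to the robot, and variables do not carry over. Pictures are saved under pics/ and viewed, about 8 in all and at most 12, crops included, and the job is handed in when it is done.

Besides the shell and the picture viewer there is one more tool, called after "Emit:" as name(argument=value, ...), one argument or row to a line, values as JSON. jog_arm: Moves the arm, as the interface text tells. Its arguments: {"type":"object","properties":{"plan":{"type":"array"},"force":{"type":"number"}},"required":["plan"]}

```bash
mkdir -p pics
cat > h.py <<'E'
import numpy as np, cv2
from bench import r, imaging, ticket, silhouettes, landmark_of
def world(im,u,v,d):
    K=im["intrinsics"]; c=np.array([(u-K[0,2])/K[0,0],(v-K[1,2])/K[1,1],np.ones_like(u)])*d
    return (im["R"].T@(c-np.reshape(im["t"],(3,1)) if c.ndim>1 else im["R"].T@(c-im["t"])))
def atz(im,u,v,z):
    K=im["intrinsics"]; R=im["R"];o=-R.T@im["t"]; d=R.T@np.array([(u-K[0,2])/K[0,0],(v-K[1,2])/K[1,1],1.])
    return o+d*(z-o[2])/d[2]
def cloud(im):
    v,u=np.mgrid[:480,:640]; d=im["depth"]; K=im["intrinsics"]
    c=np.stack([(u-K[0,2])/K[0,0]*d,(v-K[1,2])/K[1,1]*d,d],-1)
    return (c-im["t"])@im["R"]
def proj(im,X):
    c=im["R"]@np.asarray(X)+im["t"]; p=im["intrinsics"]@c; return p[:2]/p[2]
E
python3 - <<'E'
from h import *
np.set_printoptions(precision=3,suppress=True)
s=r.get_state(); print(s["t"],s["ee_pos"],s["orientation"],s["ft_force"],s["width"])
pp=[]
for n in ("scene","side"):
    im=imaging.get_image(n); pp.append(im["frame"]); 
    np.savez(n,**{k:im[k] for k in("frame","depth","intrinsics","R","t")})
    cv2.imwrite(f"pics/{n}0.png",im["frame"][...,::-1])
    P=cloud(im); print(n,"cam",-im["R"].T@im["t"])
    for k in ("carrier","base","tape","jar_a","varnish","brush","blank","mug"):
        for q in silhouettes(im,k)[:3]:
            m=q["region"]&(im["depth"]>0); 
            if m.sum()>0: print(k,round(q["p"],2),(np.array(q["rect"])*[640,480,640,480]).astype(int),np.percentile(P[m],[2,50,98],axis=0).round(3).tolist())
    for k in ("grip","carrier","cone_foot","groove_foot","flat_foot","base","cone_mouth","groove_mouth","flat_top","home","post"):
        for q in landmark_of(im,k)[:3]:
            u,v=np.array(q["at"])*[640,480]; print(k,round(q["p"],2),int(u),int(v), world(im,u,v,im["depth"][min(int(v),479),min(int(u),639)]))
E
```

```text
0.0 [ 0.251 -0.599  0.184] [-3.078 -0.619  0.001] [ 0.045 -0.276 -0.362] 0.9984906704496149
scene cam [1.086 0.098 0.978]
carrier 0.83 [374 228 435 290] [[0.437, 0.128, 0.029], [0.538, 0.186, 0.04], [0.554, 0.249, 0.137]]
carrier 0.61 [228 196 292 263] [[0.395, -0.239, 0.002], [0.476, -0.177, 0.032], [0.544, -0.095, 0.082]]
carrier 0.26 [503 309 555 372] [[0.594, 0.411, 0.004], [0.648, 0.452, 0.049], [0.691, 0.483, 0.086]]
base 0.81 [185 109 269 181] [[0.124, -0.428, 0.006], [0.228, -0.329, 0.048], [0.332, -0.215, 0.123]]
base 0.66 [232 200 291 261] [[0.399, -0.237, 0.007], [0.477, -0.176, 0.032], [0.543, -0.095, 0.082]]
base 0.64 [316 188 357 225] [[0.316, -0.038, 0.006], [0.374, -0.0, 0.025], [0.415, 0.054, 0.062]]
tape 0.86 [315 253 335 278] [[0.497, -0.024, 0.001], [0.525, 0.0, 0.023], [0.549, 0.026, 0.028]]
tape 0.55 [374 229 439 292] [[0.431, 0.127, 0.003], [0.538, 0.187, 0.037], [0.554, 0.249, 0.137]]
tape 0.4 [231 197 290 260] [[0.395, -0.242, 0.001], [0.476, -0.177, 0.032], [0.544, -0.095, 0.082]]
jar_a 0.79 [278 350 306 384] [[0.766, -0.037, 0.012], [0.793, -0.014, 0.059], 
[... 1438 characters left out ...]
.362  0.071]
cone_mouth 0.63 201 112 [-0.402  0.068  0.162]
groove_mouth 0.97 254 132 [-0.277  0.146  0.068]
groove_mouth 0.8 353 213 [-0.045  0.377 -0.063]
groove_mouth 0.78 278 227 [-0.207  0.433  0.019]
flat_top 0.77 322 217 [-0.108  0.391 -0.023]
flat_top 0.75 233 242 [-0.291  0.478  0.074]
flat_top 0.61 200 159 [-0.385  0.235  0.144]
home 0.9 336 203 [-0.091  0.362 -0.056]
home 0.73 215 126 [-0.377  0.159  0.087]
home 0.63 251 216 [-0.272  0.418  0.034]Traceback (most recent call last):
  File "<stdin>", line 15, in <module>
ValueError: it knows: base, blank, brush, carrier, cone_foot, cone_mouth, flat_foot, flat_top, grip, groove_foot, groove_mouth, home, jar, mug, plate, tape, varnish
```

```bash
ls pics
```

```text
scene0.png
```

```bash
sed -i '/^def world/,/^    return/c\
def world(im,u,v,d):\
    K=im["intrinsics"]; c=np.array([(u-K[0,2])/K[0,0],(v-K[1,2])/K[1,1],1.])*d\
    return im["R"].T@(c-im["t"])' h.py
python3 - <<'E'
import cv2
i=cv2.imread('pics/scene0.png'); cv2.imwrite('pics/s1.png',cv2.resize(i[100:400,130:570],(792,540),interpolation=cv2.INTER_CUBIC))
E
python3 - <<'E'
from h import *
np.set_printoptions(precision=3,suppress=True)
im=imaging.get_image("side"); cv2.imwrite("pics/side0.png",im["frame"][...,::-1])
P=cloud(im); print("cam",-im["R"].T@im["t"])
for k in ("carrier","base"):
    for q in silhouettes(im,k)[:3]:
        m=q["region"]&(im["depth"]>0); 
        if m.sum()>0: print(k,round(q["p"],2),(np.array(q["rect"])*[640,480,640,480]).astype(int),np.percentile(P[m],[2,50,98],axis=0).round(3).tolist())
def lm(im):
  for k in ("grip","carrier","cone_foot","groove_foot","flat_foot","base","cone_mouth","groove_mouth","flat_top","home"):
    for q in landmark_of(im,k)[:3]:
        u,v=np.array(q["at"])*[640,480]; z={"grip":.121,"carrier":.026,"cone_foot":.009,"groove_foot":.009,"flat_foot":.009,"base":0,"cone_mouth":.0603,"groove_mouth":.0603,"flat_top":.05,"home":.076}[k]
        print(k,round(q["p"],2),int(u),int(v), atz(im,u,v,z))
lm(im); print(); lm(imaging.get_image("scene"))
E
```

```text
cam [0.105 1.041 0.969]
carrier 0.68 [270 275 328 324] [[0.424, 0.141, 0.027], [0.499, 0.196, 0.036], [0.548, 0.25, 0.137]]
carrier 0.18 [332 217 384 253] [[0.392, -0.224, 0.003], [0.455, -0.173, 0.033], [0.535, -0.092, 0.082]]
base 0.84 [353 263 392 294] [[0.309, -0.044, 0.0], [0.36, 0.007, 0.024], [0.411, 0.06, 0.061]]
base 0.71 [331 216 386 251] [[0.392, -0.239, 0.001], [0.455, -0.173, 0.032], [0.536, -0.092, 0.082]]
base 0.65 [407 195 481 248] [[0.113, -0.411, 0.005], [0.201, -0.329, 0.05], [0.322, -0.211, 0.123]]
grip 0.72 301 284 [0.487 0.195 0.121]
carrier 0.77 302 309 [0.49  0.188 0.026]
cone_foot 0.56 322 321 [0.432 0.193 0.009]
cone_foot 0.31 198 369 [0.648 0.447 0.009]
groove_foot 0.94 282 321 [0.529 0.233 0.009]
groove_foot 0.53 339 218 [ 0.55  -0.267  0.009]
flat_foot 0.62 301 286 [0.536 0.088 0.009]
flat_foot 0.56 293 298 [0.537 0.144 0.009]
flat_foot 0.51 344 235 [ 0.502 -0.182  0.009]
base 0.95 356 244 [ 0.457 -0.166  0.   ]
base 0.87 369 283 [ 0.362 -0.004 -0.   ]
base 0.6 443 230 [ 0.212 -0.342  0.   ]
cone_mouth 0.78 385 272 [0.32  0.003 0.06 ]
cone_mouth 0.65 469 
[... 726 characters left out ...]
foot 0.66 379 278 [0.535 0.134 0.009]
base 0.88 257 236 [ 0.461 -0.177  0.   ]
base 0.73 218 158 [ 0.223 -0.35   0.   ]
base 0.71 501 216 [ 0.3    0.421 -0.   ]
cone_mouth 0.88 330 190 [ 0.335 -0.015  0.06 ]
cone_mouth 0.73 247 200 [ 0.402 -0.21   0.06 ]
cone_mouth 0.69 200 111 [ 0.108 -0.425  0.06 ]
groove_mouth 0.93 278 227 [ 0.468 -0.117  0.06 ]
groove_mouth 0.83 352 213 [0.399 0.05  0.06 ]
groove_mouth 0.72 254 133 [ 0.173 -0.251  0.06 ]
flat_top 0.94 233 247 [ 0.532 -0.21   0.05 ]
flat_top 0.94 325 218 [ 0.417 -0.014  0.05 ]
flat_top 0.75 200 158 [ 0.277 -0.372  0.05 ]
home 0.86 336 203 [0.386 0.007 0.076]
home 0.76 215 124 [ 0.17  -0.361  0.076]
home 0.71 251 219 [ 0.465 -0.181  0.076]
```

View pics/s1.png

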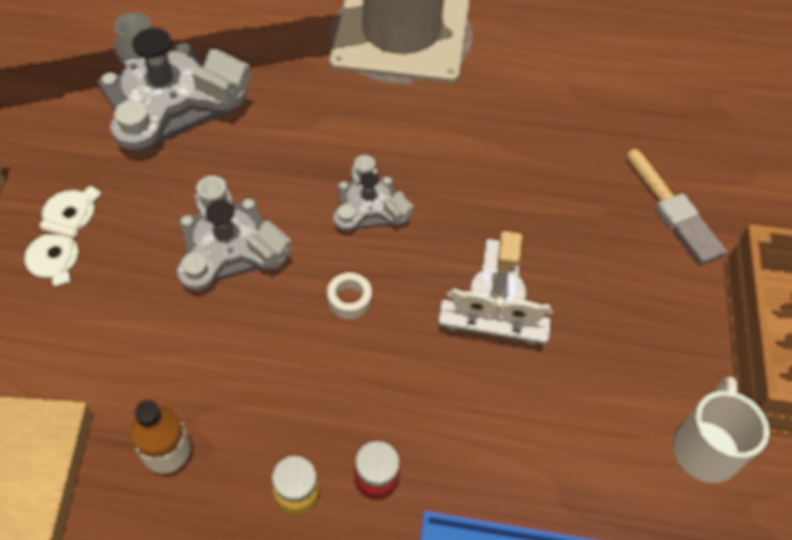

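View pics/side0.png

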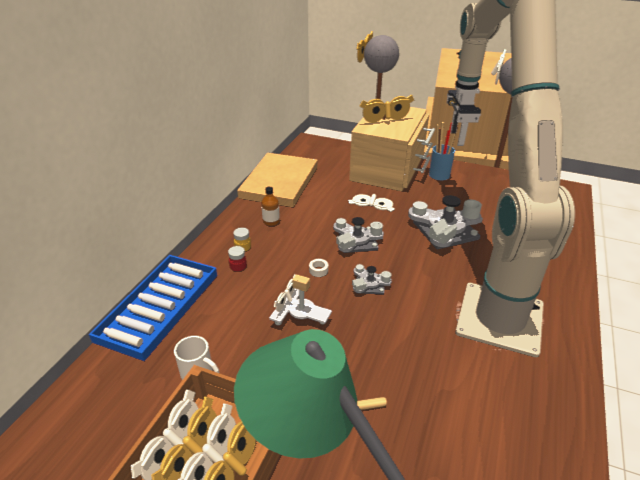

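Emit:
jog_arm(
  plan=[
    [[100,0.1,0.2,0.15,0,0,0],[100,0.1,0.2,0.15,0,0,0],[100,0.1,0.2,0.15,0,0,0],[100,0.1,0.2,0.15,0,0,0],[100,0.1,0.2,0.15,0,0,0],[100,0.2,0.42,0.15,0,0,0],[100,0.2,0.42,0.15,0,0,0],[100,0.2,0.42,0.15,0,0,0]],
  ],
)

```text
t: 2.82
ee_pos: [0.3813, -0.3304, 0.3166]
orientation: [3.079, 0.618, 0.001]
ft_force: [0.8, 0.2, 1.1]
width: 1.001
```

Emit:
jog_arm(
  plan=[
    [[100,0.08,0.22,0,0,0,0],[100,0.08,0.22,0,0,0,0],[100,0.08,0.22,0,0,0,0]],
  ],
)

```text
t: 3.07
ee_pos: [0.4238, -0.2126, 0.3162]
orientation: [3.079, 0.619, 0.001]
ft_force: [1.0, -0.7, -0.3]
width: 0.999
```

Run:
```python
from h import *
np.set_printoptions(precision=4,suppress=True)
s=r.get_state(); print(s["t"],s["ee_pos"],s["orientation"])
im=imaging.get_image("wrist"); cv2.imwrite("pics/w1.png",im["frame"][...,::-1])
np.savez("w1",**{k:im[k] for k in("frame","depth","intrinsics","R","t")})
print("cam",-im["R"].T@im["t"],im["R"][2])
for k,z in (("base",0),("cone_mouth",.0603),("groove_mouth",.0603),("flat_top",.05),("home",.076)):
    for q in landmark_of(im,k)[:2]:
        u,v=np.array(q["at"])*[640,480]; print(k,round(q["p"],2),int(u),int(v),atz(im,u,v,z), world(im,u,v,im["depth"][min(int(v),479),min(int(u),639)]))
```

```text
3.0667 [ 0.4238 -0.2126  0.3162] [3.0794 0.6188 0.0013]
cam [ 0.4841 -0.1881  0.5157] [-0.2103 -0.0894 -0.9735]
base 0.9 174 191 [ 0.3616 -0.0059  0.    ] [ 0.3672 -0.0142  0.0235]
base 0.63 307 175 [ 0.46   -0.1799  0.    ] [ 0.4637 -0.1812  0.0794]
cone_mouth 0.91 158 226 [ 0.3225 -0.0215  0.0603] [ 0.3146 -0.0135  0.0382]
cone_mouth 0.81 310 222 [ 0.4074 -0.2074  0.0603] [ 0.4059 -0.2078  0.0514]
groove_mouth 0.82 279 366 [ 0.1897 -0.248   0.0603] [ 0.443  -0.1965  0.4522]
groove_mouth 0.58 265 145 [ 0.4768 -0.1163  0.0603] [ 0.4766 -0.1141  0.0464]
flat_top 0.93 380 329 [ 0.2969 -0.364   0.05  ] [ 0.3059 -0.3555  0.0725]
flat_top 0.7 342 140 [ 0.521  -0.2061  0.05  ] [ 0.5211 -0.2062  0.0486]
home 0.96 306 178 [ 0.459  -0.1811  0.076 ] [ 0.4592 -0.1812  0.0797]
home 0.85 349 399 [ 0.1881 -0.3608  0.076 ] [ 0.2189 -0.3428  0.1218]
```

View pics/w1.png

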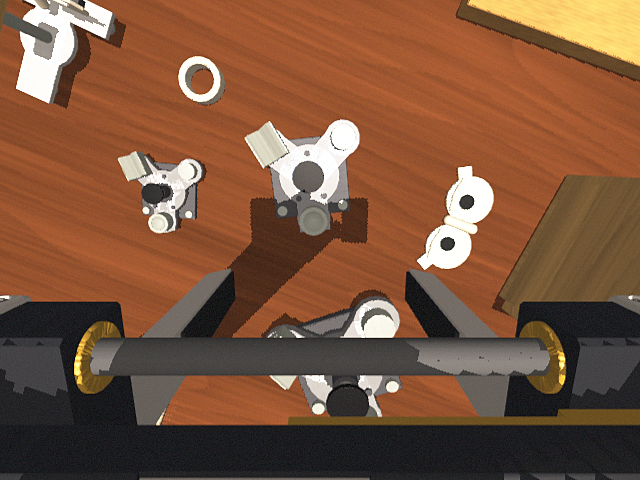

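```bash
cat > circ.py <<'E'
from h import *
np.set_printoptions(precision=4,suppress=True)
im=dict(np.load("w1.npz")); P=cloud(im); ok=im["depth"]>0
def seg(c,rad,z0,z1):
    m=ok&(np.hypot(P[...,0]-c[0],P[...,1]-c[1])<rad)&(P[...,2]>z0)&(P[...,2]<z1)
    n,l,st,_=cv2.connectedComponentsWithStats(m.astype(np.uint8)); i=1+np.argmax(st[1:,4]); return l==i
for nm,c,rad,z0,z1 in (("post",(.46,-.181),.03,.072,.09),("flat",(.521,-.206),.03,.044,.062),("cone",(.4065,-.2075),.03,.054,.068),("groove",(.4767,-.1153),.04,.054,.068)):
    m=seg(c,rad,z0,z1); z=np.median(P[m][:,2]); m&=abs(P[...,2]-z)<.004
    cn,_=cv2.findContours(m.astype(np.uint8),cv2.RETR_EXTERNAL,cv2.CHAIN_APPROX_NONE); cn=max(cn,key=len)
    pts=np.array([atz(im,*p[0].astype(float),z)[:2] for p in cn]); 
    (x,y),rr=cv2.minEnclosingCircle(pts.astype(np.float32)); mr=cv2.minAreaRect((pts*1000).astype(np.float32))
    A=np.c_[2*pts,np.ones(len(pts))]; s=np.linalg.lstsq(A,(pts**2).sum(1),rcond=None)[0]; 
    print(nm,m.sum(),"z",z,np.percentile(P[m][:,2],[5,95]),"encl",x,y,rr,"lsq",s[:2],np.sqrt(s[2]+s[0]**2+s[1]**2),"mean",P[m].mean(0)[:2],"rect",mr)
E
python3 circ.py
python3 - <<'E'
import cv2
i=cv2.imread('pics/w1.png'); cv2.imwrite('pics/w1c.png',cv2.resize(i[110:240,240:370],(600,600),interpolation=cv2.INTER_CUBIC))
E
```

```text
post 806 z 0.08048872779782112 [0.0791 0.082 ] encl 0.4629789888858795 -0.18110185861587524 0.01983005926012993 lsq [ 0.463  -0.1811] 0.019188306920937467 mean [ 0.4632 -0.1811] rect ((463.25830078125, -181.36631774902344), (39.05929946899414, 38.44529342651367), 67.6158447265625)
flat 478 z 0.047815813891873074 [0.0464 0.0493] encl 0.5262596607208252 -0.20326904952526093 0.015803435817360878 lsq [ 0.5262 -0.2034] 0.015154636406317843 mean [ 0.5263 -0.2033] rect ((526.278076171875, -203.29969787597656), (29.90185546875, 30.036666870117188), 22.75059700012207)
cone 463 z 0.057877710116019145 [0.0546 0.0594] encl 0.4104183614253998 -0.2096959799528122 0.019163263961672783 lsq [ 0.4103 -0.2097] 0.018458322514081724 mean [ 0.4102 -0.2097] rect ((410.2103271484375, -209.94815063476562), (36.75613021850586, 37.697391510009766), 22.7305850982666)
groove 251 z 0.05602642096821151 [0.0542 0.0584] encl 0.489593505859375 -0.12391737103462219 0.022309891879558563 lsq [ 0.4886 -0.1236] 0.014994179444601033 mean [ 0.4907 -0.1235] rect ((490.0618896484375, -124.18726348876953), (44.19929504394531, 10.79384708404541), 54.77695083618164)
```

View pics/w1c.png

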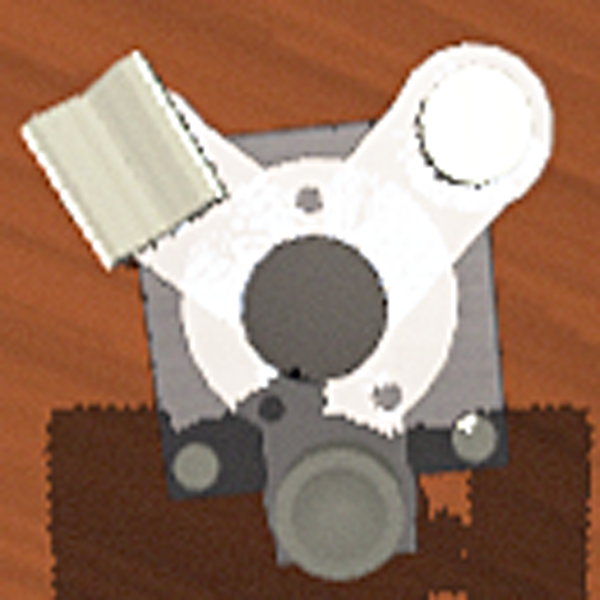

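Emit:
jog_arm(
  plan=[
    [[100,0.01,0.39,0,0,0,-25],[100,0.01,0.39,0,0,0,-25],[100,0.01,0.39,0,0,0,-25],[100,0.01,0.39,0,0,0,-25],[100,0.01,0.39,0,0,0,-25],[100,0.01,0.39,0,0,0,-25],[100,0.01,0.39,0,0,0,-25],[100,0.01,0.39,0,0,0,-25]],
  ],
)

```text
t: 4.03
ee_pos: [0.432, 0.0953, 0.3159]
orientation: [3.14, -0.069, 0.001]
ft_force: [0.7, 0.3, 0.3]
width: 1.001
```

Emit:
jog_arm(
  plan=[
    [[100,0,0.05,0,0,0,0],[100,0,0.05,0,0,0,0],[100,0,0.05,0,0,0,0]],
  ],
)

```text
t: 4.28
ee_pos: [0.4319, 0.1472, 0.3156]
orientation: [-3.14, 0.057, 0.0]
ft_force: [-0.2, -1.3, 0.0]
width: 0.998
```

```bash
cat > carr.py <<'E'
from h import *
np.set_printoptions(precision=4,suppress=True)
s=r.get_state(); print(s["t"],s["ee_pos"],s["orientation"])
im=imaging.get_image("wrist"); cv2.imwrite("pics/w2.png",im["frame"][...,::-1])
np.savez("w2",**{k:im[k] for k in("frame","depth","intrinsics","R","t")})
for k,z in (("grip",.121),("carrier",.026)):
    for q in landmark_of(im,k)[:2]:
        u,v=np.array(q["at"])*[640,480]; print(k,round(q["p"],2),int(u),int(v),atz(im,u,v,z), world(im,u,v,im["depth"][min(int(v),479),min(int(u),639)]))
P=cloud(im); near=(im["depth"]>0)&(np.hypot(P[...,0]-.488,P[...,1]-.19)<.11)
for nm,z0,z1 in (("grip",.125,.145),("plate",.028,.040)):
    m=near&(P[...,2]>z0)&(P[...,2]<z1)
    n,l,st,_=cv2.connectedComponentsWithStats(m.astype(np.uint8)); i=1+np.argmax(st[1:,4]); m=l==i; z=np.median(P[m][:,2])
    cn,_=cv2.findContours(m.astype(np.uint8),cv2.RETR_EXTERNAL,cv2.CHAIN_APPROX_NONE); cn=max(cn,key=len)
    pts=np.array([atz(im,*p[0].astype(float),z)[:2] for p in cn])
    print(nm,m.sum(),"z",z,"mean",P[m].mean(0),"rect",cv2.minAreaRect((pts*1000).astype(np.float32)))
E
python3 carr.py
```

```text
4.2833 [0.4319 0.1472 0.3156] [-3.1402  0.0571  0.0004]
grip 0.94 281 167 [0.4933 0.1861 0.121 ] [0.4935 0.1846 0.1353]
carrier 0.92 289 162 [0.4989 0.1854 0.026 ] [0.4986 0.1764 0.1323]
grip 849 z 0.13539906137174962 mean [0.4942 0.1881 0.1351] rect ((494.0675354003906, 188.02369689941406), (24.541030883789062, 38.89809036254883), 87.93511962890625)
plate 3591 z 0.03362409932948367 mean [0.4997 0.1845 0.0336] rect ((486.8186950683594, 188.92626953125), (133.55357360839844, 135.3011474609375), 87.93486785888672)
```

View pics/w2.png

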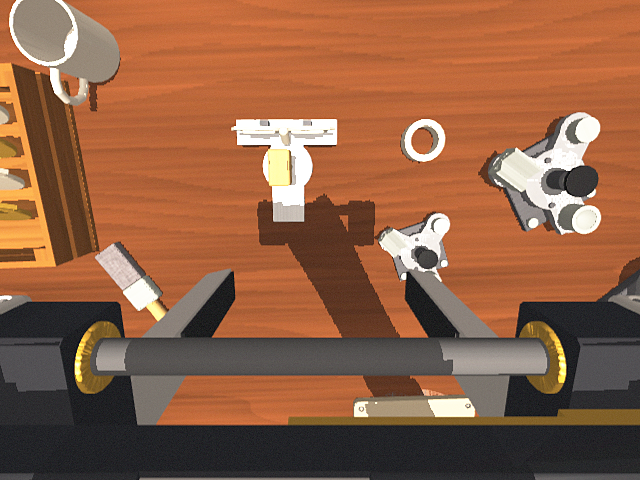

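Emit:
jog_arm(
  plan=[
    [[60,0.062,0.041,-0.1,0,0,0],[60,0.062,0.041,-0.1,0,0,0],[60,0.062,0.041,-0.1,0,0,0],[60,0.062,0.041,-0.1,0,0,0],[60,0.062,0.041,-0.15,0,0,0],[60,0.062,0.041,-0.18,0,0,0],[60,0.062,0.041,-0.213,0,0,0],[60,0.062,0.041,-0.213,0,0,0]],
  ],
)

```text
t: 5.1
ee_pos: [0.4899, 0.1815, 0.0982]
orientation: [3.135, -0.068, -0.015]
ft_force: [-1.0, -0.6, -0.5]
width: 0.605
```

Run:
```python
from h import *
im=imaging.get_image("wrist"); cv2.imwrite("pics/w3.png",im["frame"][100:400,120:520,::-1])
```

```text
(no output)
```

View pics/w3.png

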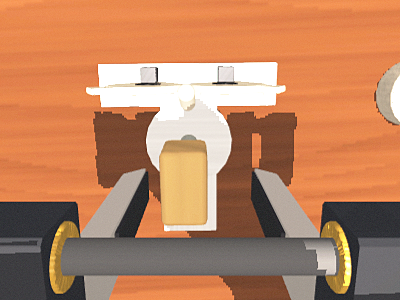

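Emit:
jog_arm(
  plan=[
    [[60,0,0,0,0,0,0],[60,0,0,0,0,0,0],[60,0,0,0,0,0,0]],
  ],
)

```text
t: 5.4
ee_pos: [0.4956, 0.1867, 0.1053]
orientation: [-3.139, 0.064, -0.007]
ft_force: [0.3, 0.1, -0.7]
width: 0.6
```

Emit:
jog_arm(
  plan=[
    [[60,0,0.001,-0.002,0,0,0],[60,0,0.001,-0.002,0,0,0],[60,0,0.001,-0.002,0,0,0],[60,0,0.001,-0.002,0,0,0]],
  ],
)

```text
t: 5.73
ee_pos: [0.4938, 0.1876, 0.1011]
orientation: [-3.141, 0.062, -0.001]
ft_force: [1.0, -0.1, 0.1]
width: 0.603
```

Emit:
jog_arm(
  plan=[
    [[20,0,0,0,0,0,0],[20,0,0,0,0,0,0],[10,0,0,0,0,0,0],[10,0,0,0,0,0,0],[10,0,0,0,0,0,0],[10,0,0,0,0,0,0],[10,0,0,0,0,0,0],[10,0,0,0,0,0,0]],
  ],
  force=45,
)

```text
t: 6.4
ee_pos: [0.4935, 0.1876, 0.1007]
orientation: [-3.141, 0.062, 0.0]
ft_force: [-0.6, -0.1, 0.1]
width: 0.252
```

Emit:
jog_arm(
  plan=[
    [[10,0,0,0.02,0,0,0],[10,0,0,0.05,0,0,0],[10,0,0,0.08,0,0,0],[10,0,0,0.11,0,0,0],[10,0,0,0.14,0,0,0],[10,0,0,0.15,0,0,0],[10,0,0,0.15,0,0,0],[10,0,0,0.15,0,0,0]],
  ],
)

```text
t: 7.07
ee_pos: [0.4928, 0.1869, 0.2495]
orientation: [3.14, -0.062, -0.003]
ft_force: [-0.3, -0.2, -5.5]
width: 0.253
```

Emit:
jog_arm(
  plan=[
    [[10,-0.004,-0.04,0,0,0,4],[10,-0.008,-0.08,0,0,0,8],[10,-0.012,-0.12,0,0,0,12],[10,-0.016,-0.16,0,0,0,16],[10,-0.02,-0.2,0,0,0,20],[10,-0.024,-0.24,0,0,0,24],[10,-0.028,-0.28,0,0,0,28],[10,-0.03,-0.31,0,0,0,30.8]],
  ],
)

```text
t: 7.73
ee_pos: [0.4603, -0.1263, 0.248]
orientation: [-3.044, -0.775, 0.01]
ft_force: [-0.4, -0.6, -4.4]
width: 0.248
```

Emit:
jog_arm(
  plan=[
    [[10,-0.001,-0.03,0,0,0,0],[10,-0.001,-0.059,0,0,0,0],[10,-0.001,-0.059,0,0,0,0],[10,-0.001,-0.059,0,0,0,0],[10,-0.001,-0.059,0,0,0,0],[10,-0.001,-0.059,0,0,0,0]],
  ],
)

```text
t: 8.23
ee_pos: [0.4619, -0.1799, 0.2494]
orientation: [-3.042, -0.777, 0.003]
ft_force: [1.0, 0.2, -4.9]
width: 0.246
```

Run:
```python
from h import *
np.set_printoptions(precision=4,suppress=True)
s=r.get_state(); print(s["t"],s["ee_pos"],s["orientation"],s["ft_force"],s["torque"])
im=imaging.get_image("wrist"); cv2.imwrite("pics/w4.png",im["frame"][...,::-1])
P=cloud(im);T=s["ee_pos"]; near=(im["depth"]>0)&(np.hypot(P[...,0]-T[0],P[...,1]-T[1])<.12)
for nm,z0,z1 in (("grip",T[2]+.024,T[2]+.042),("plate",T[2]-.075,T[2]-.06)):
    m=near&(P[...,2]>z0)&(P[...,2]<z1)
    n,l,st,_=cv2.connectedComponentsWithStats(m.astype(np.uint8)); i=1+np.argmax(st[1:,4]); m=l==i; z=np.median(P[m][:,2])
    cn,_=cv2.findContours(m.astype(np.uint8),cv2.RETR_EXTERNAL,cv2.CHAIN_APPROX_NONE); cn=max(cn,key=len)
    pts=np.array([atz(im,*p[0].astype(float),z)[:2] for p in cn])
    print(nm,m.sum(),"z",z,"mean",P[m].mean(0),"rect",cv2.minAreaRect((pts*1000).astype(np.float32)))
    A=np.c_[P[m][:,:2]-P[m][:,:2].mean(0),np.ones(m.sum())]; print("slopes",np.linalg.lstsq(A,P[m][:,2],rcond=None)[0])
```

```text
8.2333 [ 0.4619 -0.1799  0.2494] [-3.0417 -0.7766  0.0032] [ 0.9974  0.1771 -4.9116] [0.0399 0.0185 0.0305]
grip 4094 z 0.2841358181643706 mean [ 0.465  -0.1791  0.2838] rect ((464.59857177734375, -180.11105346679688), (43.587890625, 44.001556396484375), 70.30094909667969)
slopes [-0.0504 -0.0207  0.2838]
plate 4463 z 0.18234111551858048 mean [ 0.4748 -0.172   0.1824] rect ((469.7494201660156, -174.45729064941406), (58.77044677734375, 133.41519165039062), 27.923778533935547)
slopes [-0.0087  0.0087  0.1824]
```

View pics/w4.png

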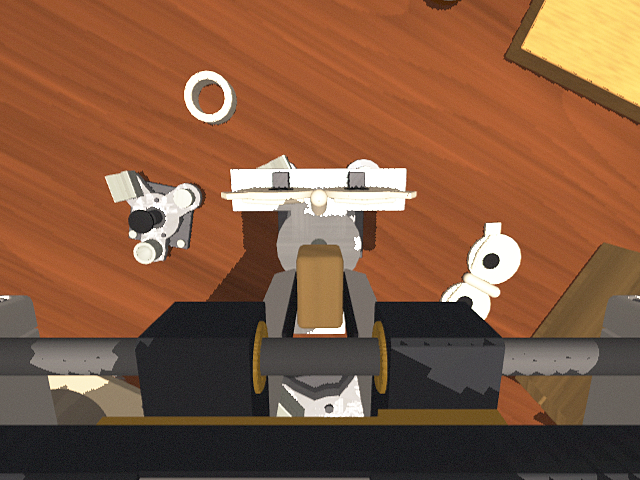

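Run:
```python
from h import *
np.set_printoptions(precision=4,suppress=True)
s=r.get_state(); print(s["t"],s["ee_pos"],s["orientation"])
im=imaging.get_image("wrist"); np.savez("w5",**{k:im[k] for k in("frame","depth","intrinsics","R","t")})
P=cloud(im);T=np.array(s["ee_pos"]); a=np.radians(28.6)
yaw=2*np.arctan2(s["orientation"][1],s["orientation"][0]);print(np.degrees(yaw))
D=P-T; c,q=np.cos(a),np.sin(a); X=D[...,0]*c+D[...,1]*q; Y=-D[...,0]*q+D[...,1]*c
m=(im["depth"]>0)&(D[...,2]>-.073)&(D[...,2]<-.060)&(abs(Y)<.075)&(X<.08)&(X>-.1)
b=m&(X>.02); print(b.sum(),"X",np.percentile(X[b],[98,99,99.7]),"Y",np.percentile(Y[b],[.3,1,99,99.7]),"z",np.median(D[...,2][b]))
g=[]
for y0 in np.arange(-.06,.06,.01):
    k=b&(Y>y0)&(Y<y0+.01); g.append((y0+.005,np.percentile(X[k],98)))
print(np.array(g).T); print(np.degrees(np.polyfit(*np.array(g).T,1)[0]))
A=np.c_[X[b],Y[b],np.ones(b.sum())]; print("slope",np.linalg.lstsq(A,D[...,2][b],rcond=None)[0])
```

```text
8.2833 [ 0.4622 -0.1799  0.2498] [-3.0422 -0.7774  0.0022]
-331.3303175191969
4728 X [0.0606 0.0606 0.0607] Y [-0.0659 -0.0652  0.0662  0.0671] z -0.06715971698234126
[[-0.055  -0.045  -0.035  -0.025  -0.015  -0.005   0.005   0.015   0.025
   0.035   0.045   0.055 ]
 [ 0.0607  0.0607  0.0606  0.0606  0.0606  0.0606  0.0606  0.0606  0.0606
   0.0605  0.0605  0.0603]]
-0.14659060810326577
slope [-0.0042  0.0102 -0.067 ]
```

Emit:
jog_arm(
  plan=[
    [[10,0.001,-0.0015,-0.03,0,0,0],[10,0.001,-0.0015,-0.055,0,0,0],[10,0.001,-0.0015,-0.07,0,0,0],[10,0.001,-0.0015,-0.08,0,0,0],[10,0.001,-0.0015,-0.085,0,0,0],[10,0.001,-0.0015,-0.085,0,0,0],[10,0.001,-0.0015,-0.085,0,0,0],[10,0.001,-0.0015,-0.085,0,0,0]],
  ],
)

```text
t: 9.0
ee_pos: [0.4645, -0.1829, 0.1666]
orientation: [3.044, 0.775, 0.002]
ft_force: [-0.2, 0.7, -4.0]
width: 0.251
```

Emit:
jog_arm(
  plan=[
    [[10,0,0,-0.002,0,0,0],[10,0,0,-0.004,0,0,0],[10,0,0,-0.006,0,0,0],[10,0,0,-0.007,0,0,0],[10,0,0,-0.007,0,0,0],[10,0,0,-0.007,0,0,0]],
  ],
)

```text
t: 9.5
ee_pos: [0.4636, -0.183, 0.1587]
orientation: [-3.045, -0.774, 0.0]
ft_force: [0.9, -0.4, -5.2]
width: 0.25
```

Emit:
jog_arm(
  plan=[
    [[10,-0.0004,0.0015,0,0,0,0],[10,-0.0004,0.0015,-0.001,0,0,0],[10,-0.0004,0.0015,-0.002,0,0,0],[10,-0.0004,0.0015,-0.002,0,0,0],[10,-0.0004,0.0015,-0.002,0,0,0]],
  ],
)

```text
t: 9.92
ee_pos: [0.4632, -0.1815, 0.1567]
orientation: [-3.045, -0.774, 0.0]
ft_force: [0.3, 0.8, -4.5]
width: 0.251
```

Emit:
jog_arm(
  plan=[
    [[10,0,0,-0.001,0,0,0],[10,0,0,-0.002,0,0,0],[10,0,0,-0.002,0,0,0],[10,0,0,-0.002,0,0,0]],
  ],
)

```text
t: 10.25
ee_pos: [0.4636, -0.1816, 0.1551]
orientation: [3.044, 0.774, 0.001]
ft_force: [0.1, 0.5, 1.3]
width: 0.251
```

Emit:
jog_arm(
  plan=[
    [[10,0,0,-0.001,0,0,0],[10,0,0,-0.002,0,0,0],[10,0,0,-0.002,0,0,0],[10,0,0,-0.002,0,0,0]],
  ],
)

```text
t: 10.58
ee_pos: [0.4636, -0.1816, 0.153]
orientation: [3.044, 0.774, 0.001]
ft_force: [-0.3, 0.1, 1.7]
width: 0.25
```

Emit:
jog_arm(
  plan=[
    [[10,0,0,-0.001,0,0,0],[10,0,0,-0.002,0,0,0],[10,0,0,-0.002,0,0,0],[10,0,0,-0.002,0,0,0]],
  ],
)

```text
t: 10.92
ee_pos: [0.4635, -0.1816, 0.1507]
orientation: [3.044, 0.774, 0.001]
ft_force: [1.1, -0.2, 0.7]
width: 0.249
```

Emit:
jog_arm(
  plan=[
    [[10,0,0,-0.0005,0,0,0],[10,0,0,-0.001,0,0,0],[10,0,0,-0.001,0,0,0],[10,0,0,-0.001,0,0,0]],
  ],
)

```text
t: 11.25
ee_pos: [0.4635, -0.1816, 0.1498]
orientation: [3.044, 0.774, 0.001]
ft_force: [0.1, 0.3, 1.2]
width: 0.253
```

Emit:
jog_arm(
  plan=[
    [[10,0,0,-0.0005,0,0,0],[10,0,0,-0.0005,0,0,0],[10,0,0,-0.0005,0,0,0]],
  ],
)

```text
t: 11.5
ee_pos: [0.4634, -0.1815, 0.1493]
orientation: [3.045, 0.774, 0.0]
ft_force: [0.3, 0.1, 4.1]
width: 0.248
```

```bash
cat > st.py <<'E'
from h import *
np.set_printoptions(precision=4,suppress=True)
s=r.get_state(); print(s["t"],s["ee_pos"],s["orientation"],s["ft_force"],s["torque"])
E
python3 st.py
```

```text
11.5 [ 0.4634 -0.1815  0.1493] [3.0446 0.7741 0.0004] [0.2714 0.0803 4.1402] [-0.1573 -0.231  -0.0449]
```

Emit:
jog_arm(
  plan=[
    [[10,0,0,-0.0005,0,0,0],[10,0,0,-0.0005,0,0,0],[10,0,0,-0.0005,0,0,0]],
  ],
)

```text
t: 11.75
ee_pos: [0.4634, -0.1814, 0.1491]
orientation: [3.045, 0.774, 0.001]
ft_force: [-0.2, -0.2, 5.2]
width: 0.252
```

```bash
python3 st.py
```

```text
11.75 [ 0.4634 -0.1814  0.1491] [3.0446 0.774  0.0005] [-0.244  -0.2039  5.2104] [-0.0931 -0.0256 -0.0989]
```

Emit:
jog_arm(
  plan=[
    [[10,0,0,-0.0007,0,0,0],[10,0,0,-0.0007,0,0,0],[10,0,0,-0.0007,0,0,0],[10,0,0,-0.0007,0,0,0]],
  ],
)

```text
t: 12.08
ee_pos: [0.4635, -0.1813, 0.1489]
orientation: [3.044, 0.774, 0.001]
ft_force: [-1.9, 0.5, 10.0]
width: 0.253
```

```bash
python3 st.py
```

```text
12.0833 [ 0.4635 -0.1813  0.1489] [3.0445 0.774  0.0009] [-1.8781  0.4983 10.0155] [ 0.0508  0.23   -0.102 ]
```

Emit:
jog_arm(
  plan=[
    [[10,0,0,-0.0007,0,0,0],[10,0,0,-0.0007,0,0,0],[10,0,0,-0.0007,0,0,0],[10,0,0,-0.0007,0,0,0]],
  ],
)

```text
t: 12.42
ee_pos: [0.4635, -0.1812, 0.1488]
orientation: [3.044, 0.774, 0.001]
ft_force: [-1.9, 1.9, 15.7]
width: 0.25
```

```bash
python3 st.py
```

```text
12.4167 [ 0.4635 -0.1812  0.1488] [3.0442 0.7739 0.0012] [-1.9104  1.8516 15.655 ] [ 0.251   0.6284 -0.0924]
```

Emit:
jog_arm(
  plan=[
    [[10,-0.0003,0.0006,0.0007,0,0,0],[10,-0.0003,0.0006,0.0007,0,0,0],[10,-0.0003,0.0006,0,0,0,0],[10,-0.0003,0.0006,0,0,0,0],[10,-0.0003,0.0006,0,0,0,0],[10,-0.0003,0.0006,0,0,0,0]],
  ],
)

```text
t: 12.92
ee_pos: [0.4632, -0.1809, 0.1488]
orientation: [3.044, 0.774, 0.001]
ft_force: [-2.5, 1.6, 14.6]
width: 0.254
```

```bash
python3 st.py
```

```text
12.9167 [ 0.4632 -0.1809  0.1488] [3.0438 0.774  0.0012] [-2.4647  1.6186 14.584 ] [ 0.0667  0.5046 -0.0426]
```

Emit:
jog_arm(
  plan=[
    [[10,-0.0006,0.0005,0.0005,0,0,0],[10,-0.001,0.0008,0.0005,0,0,0],[10,-0.001,0.0008,0,0,0,0],[10,-0.001,0.0008,0,0,0,0],[10,-0.001,0.0008,0,0,0,0],[10,-0.001,0.0008,0,0,0,0]],
  ],
)

```text
t: 13.42
ee_pos: [0.4632, -0.1807, 0.1488]
orientation: [3.043, 0.774, 0.004]
ft_force: [-0.8, 0.1, 12.7]
width: 0.252
```

```bash
python3 st.py
```

```text
13.4167 [ 0.4632 -0.1807  0.1488] [3.0427 0.7735 0.0037] [-0.8224  0.0542 12.6865] [-0.3219  0.1025 -0.0323]
```

Emit:
jog_arm(
  plan=[
    [[10,-0.0003,0,-0.0003,0,0,0],[10,-0.0003,0,-0.0003,0,0,0],[10,-0.0003,0,-0.0003,0,0,0],[10,-0.0003,0,-0.0003,0,0,0],[10,-0.0003,0,-0.0003,0,0,0]],
  ],
)

```text
t: 13.83
ee_pos: [0.4631, -0.1807, 0.1487]
orientation: [3.042, 0.774, 0.004]
ft_force: [-0.8, 1.1, 14.9]
width: 0.251
```

```bash
python3 st.py
python3 - <<'E'
from h import *
np.set_printoptions(precision=4,suppress=True)
s=r.get_state(); im=imaging.get_image("wrist")
P=cloud(im);T=np.array(s["ee_pos"]); a=np.radians(28.6); print(s["t"],s["ft_force"])
D=P-T; c,q=np.cos(a),np.sin(a); X=D[...,0]*c+D[...,1]*q; Y=-D[...,0]*q+D[...,1]*c
b=(im["depth"]>0)&(D[...,2]>-.076)&(D[...,2]<-.058)&(abs(Y)<.075)&(X<.08)&(X>.02)
A=np.c_[X[b],Y[b],np.ones(b.sum())]; print("slope",np.linalg.lstsq(A,D[...,2][b],rcond=None)[0],"X",np.percentile(X[b],99),"Y",np.percentile(Y[b],[.3,99.7]))
E
```

```text
13.8333 [ 0.4631 -0.1807  0.1487] [3.0424 0.7735 0.0044] [-0.824   1.1357 14.8631] [-0.2581  0.1008 -0.0379]
13.8333 [-0.824   1.1357 14.8631]
slope [-0.0028  0.004  -0.067 ] X 0.0601323160762048 Y [-0.0666  0.0661]
```

Emit:
jog_arm(
  plan=[
    [[10,0,0,0,0,0,0],[10,0,0,0,0,0,0],[10,0,0,0,0,0,0],[10,0,0,0,0,0,0],[10,0,0,0,0,0,0],[10,0,0,0,0,0,0],[10,0,0,0,0,0,0],[10,0,0,0,0,0,0]],
  ],
)

```text
t: 14.55
ee_pos: [0.4632, -0.1807, 0.1487]
orientation: [3.042, 0.774, 0.005]
ft_force: [-0.8, 1.0, 14.4]
width: 0.249
```

Emit:
jog_arm(
  plan=[
    [[10,0,0,0,0,0,0],[10,0,0,0,0,0,0],[10,0,0,0,0,0,0],[10,0,0,0,0,0,0],[10,0,0,0,0,0,0],[10,0,0,0,0,0,0],[10,0,0,0,0,0,0],[10,0,0,0,0,0,0]],
  ],
)

```text
t: 15.22
ee_pos: [0.4631, -0.1807, 0.1487]
orientation: [3.042, 0.773, 0.005]
ft_force: [-1.0, -0.1, 14.1]
width: 0.251
```

Emit:
jog_arm(
  plan=[
    [[10,0,0,0.0006,0,0,0],[10,0,0,0.0013,0,0,0],[10,0,0,0.0013,0,0,0],[10,0,0,0.0013,0,0,0]],
  ],
)

```text
t: 15.55
ee_pos: [0.4629, -0.1807, 0.1489]
orientation: [3.043, 0.774, 0.003]
ft_force: [2.2, -0.6, 6.3]
width: 0.25
```

Emit:
jog_arm(
  plan=[
    [[27,0,0,0,0,0,0],[30,0,0,0,0,0,0],[40,0,0,0,0,0,0],[60,0,0,0,0,0,0],[60,0,0,0,0,0,0],[60,0,0,0,0,0,0]],
  ],
)

```text
t: 16.05
ee_pos: [0.4612, -0.1799, 0.1481]
orientation: [-3.044, -0.774, 0.001]
ft_force: [0.3, -1.0, -0.7]
width: 0.546
```

```bash
python3 st.py
```

```text
16.05 [ 0.4612 -0.1799  0.1481] [-3.0441 -0.7741  0.0013] [ 0.3453 -0.9794 -0.7082] [ 0.0081 -0.0327  0.0026]
```

Emit:
jog_arm(
  plan=[
    [[60,0,0,0.01,0,0,0],[60,0,0,0.03,0,0,0],[60,0,0,0.06,0,0,0],[60,0,0,0.1,0,0,0],[60,0,0,0.14,0,0,0],[60,-0.03,-0.02,0.17,0,0,0],[60,-0.05,-0.03,0.17,0,0,0],[60,-0.05,-0.03,0.17,0,0,0]],
  ],
)

```text
t: 16.72
ee_pos: [0.4083, -0.2135, 0.3204]
orientation: [3.043, 0.764, -0.001]
ft_force: [-0.7, -0.3, -0.7]
width: 0.602
```

Emit:
jog_arm(
  plan=[
    [[60,0,0,0,0,0,0],[60,0,0,0,0,0,0],[60,0,0,0,0,0,0],[60,0,0,0,0,0,0]],
  ],
)

```text
t: 17.05
ee_pos: [0.4121, -0.2092, 0.3176]
orientation: [-3.043, -0.776, 0.001]
ft_force: [0.4, -0.6, -0.3]
width: 0.599
```

Run:
```python
from h import *
np.set_printoptions(precision=4,suppress=True)
s=r.get_state(); print(s["t"],s["ee_pos"])
im=imaging.get_image("wrist"); cv2.imwrite("pics/w6.png",im["frame"][...,::-1])
P=cloud(im); near=(im["depth"]>0)&(np.hypot(P[...,0]-.463,P[...,1]+.181)<.11)
m=near&(abs(P[...,2]-.082)<.007)
n,l,st,_=cv2.connectedComponentsWithStats(m.astype(np.uint8)); m=l==1+np.argmax(st[1:,4])
z=np.median(P[m][:,2]); cn,_=cv2.findContours(m.astype(np.uint8),cv2.RETR_EXTERNAL,cv2.CHAIN_APPROX_NONE); cn=max(cn,key=len)
pts=np.array([atz(im,*p[0].astype(float),z)[:2] for p in cn]); rc=cv2.minAreaRect((pts*1000).astype(np.float32)); print(m.sum(),z,rc)
a=np.radians(28.6); d=P-[.463,-.181,0]; X=d[...,0]*np.cos(a)+d[...,1]*np.sin(a); Y=-d[...,0]*np.sin(a)+d[...,1]*np.cos(a)
mm=m&(abs(P[...,2]-z)<.003); A=np.c_[X[mm],Y[mm],np.ones(mm.sum())]; print("slopes",np.linalg.lstsq(A,P[...,2][mm],rcond=None)[0],"X",X[mm].min(),X[mm].max(),"Y",Y[mm].min(),Y[mm].max())
for nm,k in (("beam",(X<-.05)),("bar+",(X>.03)&(Y>.03)),("bar-",(X>.03)&(Y<-.03))): print(nm,np.median(P[...,2][mm&k]),(mm&k).sum())
```

```text
17.05 [ 0.4121 -0.2092  0.3176]
3821 0.08169706831884586 ((450.22515869140625, -188.05104064941406), (122.51128387451172, 133.605712890625), 28.64737892150879)
slopes [-0.0018 -0.0001  0.0817] X -0.07622960891211393 0.04679829507011779 Y -0.06703332445435958 0.06688634550751309
beam 0.08180050337768198 707
bar+ 0.08158672424877536 387
bar- 0.08165658613525553 388
```

View pics/w6.png

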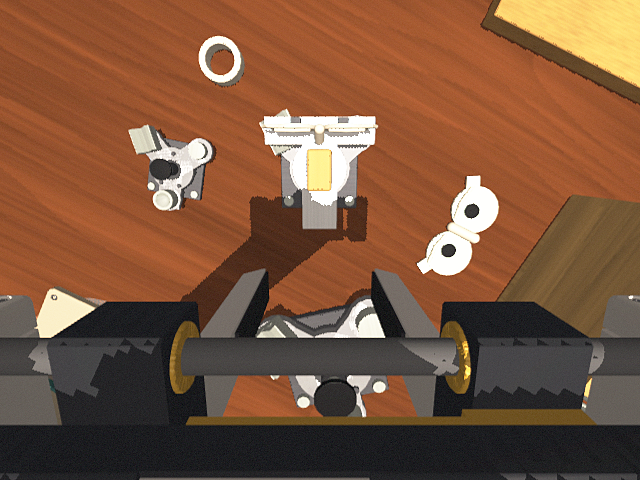

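```bash
python3 -c "
from bench import ticket; print(ticket.hand_in())"
```

```text
the job is handed in; nothing more can be done
None
```

The mask carrier is seated on the medium-sized base (the one that matches the listed dimensions) and released, and the job is handed in.

**Pressing:** I pressed it down the post by about 6.7 mm from first contact. Under push it first showed about 3 N of sideways force, so I eased it sideways. That brought the force to about 1 N, and the height stayed the same, so no foot was still riding on a wall. I then held a push of 14–15 N for about 1.4 s. The highest reading was 15.7 N, but I only read the force between moves.

**Last checks, after letting go:**
- **Height:** the plate's underside is at 73.7 mm; the flat pad's measured height predicts 73.8 mm.
- **Level:** the beam and the two ends of the cross bar agree within about 0.2 mm, close to the camera's noise.
- **Position:** the centre is within about 0.5 mm of the seat position measured beforehand, and the yaw is 28.6° as measured.
- **Surroundings:** the other things in the last wrist view showed no sign of having moved. I did not re-check those outside it (jars, varnish, brush, mug).

No check failed. The heights come from a camera calibrated to about 2 mm, but the camera and the felt contact heights agreed within about 0.5 mm. The arm's clock stood at about 17 s of the 58 s allowed.

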